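# Take the red cap off the dosing block, whichever way its thread runs

### The arm

A 6-joint arm with a two-finger parallel gripper is mounted at the origin on the work surface; the furniture and walls round the work are solid. World frame = base frame: x ahead of the robot, y to its left, z up, the work surface at z = 0. Lengths are in m, angles in degrees, forces in N, time in s.
With the tool pointing down it reaches from about 0.35 to 0.925 m from the base axis. Payload 6.4 kg.
Tool frame: the origin (TCP) lies at the very end of the fingers, on their centre line; the grasp point (between the pads) lies 19 mm behind it; z points along the fingers, y is the line along which they close (so a half turn about z gives the same grasp; the last joint's range is limited). The gripper opens to 94 mm and grips with 3 to 60 N. Pads are 16 mm wide; open, the fingers measure 119 mm over their backs; the gripper's body (75 mm by 177 mm) begins 78 mm behind the grasp point.
Start: joints at [61.473, 14.043, 89.255, -0, 76.702, -9.975], TCP at [0.207, 0.616, 0.205] pointing down, gripper open.
Joint ranges: [-179.41, 179.41], [-58.25, 129.5], [7.25, 145.43], [-54.29, 234.29], [11.92, 165.04], [-157.13, 157.13]. Speed limits (degrees/s): [147.25, 147.25, 180, 180, 180, 180].

### API

Orientations are given as [roll, pitch, yaw] about the fixed x, y, z axes, in that order (R = Rz(yaw) Ry(pitch) Rx(roll)).
In Python, from bench import status, cams, sign_off, finder gives the robot as it stands. The module is installed in compiled form; this text tells all that it offers.
- The arm moves only by the shell command python3 -m inch 'ROWS' [OPENING]. ROWS is text: rows parted by semicolons, each of 4 numbers parted by spaces: the shift along the tool's x, y, z in mm, then the turn about the tool's z in degrees. A call has 1 to 12 rows; each row is the pose to reach, as a shift and turn from the pose commanded when the call began, along the tool's axes at that moment; what a row does not reach only later rows make up. A row lasts 1/10 s, in which the tool goes at most 50 mm and 8.59 degrees, less where a joint would pass 70% of its speed; a pose out of reach is approached as far as the arm can. A call with a gripper value outside its range is refused whole. OPENING is the closure, from 0 (fully open) to 1 (shut), set as the call begins (- or left out, the last holds). The fingers move at their own pace and stop on an object; the grip force is fixed at half the most. Time passes only in rows, so rows that repeat a pose let the fingers close. It gives the time, the measured TCP pose, the force, the opening and the grip force at its end, in the units of the state.
- status.sense(): the state, without advancing time (a new reading comes with each control period).
- cams.read_camera(name): name is "side" or "top" or "wrist"; returns (picture, depth): 400x640x3 uint8, red, green, blue; 400x640 float32, m along the optical axis (not along the pixel's ray), 0 where there is no reading.
- cams.camera_info(name): a dict with "camera_matrix" (3x3 intrinsics, pixels), "T" (4x4, takes a point from camera to world coordinates). Camera axes: x right, y down, z forward; pixel columns grow to the right and rows downward; lengths in m; the calibration is good to about 2 mm. A picture is of the moment at which its call begins: read the wrist's pose just before it. camera_info takes no time and is no camera call; for the wrist camera it gives the pose at the moment of the call.
- sign_off(): hands the job in; it is judged then, once.
Trained networks look in the newest picture that a camera, given by its name, has taken for a name from the list of things; names that differ only in an ending like _2 or _b are one class to them, and where a whole thing is asked for, a point or a joint stands for the part that bears it (a point fixed in the world has none). Each returns a list of dicts, best first, with "confidence" (0 to 1); they miss things now and then, are a little off and sometimes report something else, mostly with a low value. They report only what shows in the picture. A call takes as long as a camera call. They do not tell look-alikes from the thing itself.
- finder.trace(camera, target): "mask" (400x640 bool, what is visible of it) and "xy" ([column, row] in pixels, amid what is visible of it).
The state is a dict: "clock": time; "joint_positions": joint angles; "dq": joint speeds; "tau": joint torques, N m; "tool_pos": TCP position; "tool_rot": TCP orientation; "force": force on the tool from outside, world axes, zero at the start; "moment": the same for the moment, N m; "width": finger opening in m; "finger_force": force on a finger pad.
Only numpy, scipy, OpenCV 4.12 (cv2) and the standard library are available. Lean on these libraries where they do the work, as an engineer would, in place of code of your own. Each camera call takes 0.05 s, during which the arm holds its last target. There are 200 camera calls.

### The job

The red screw cap on the dosing block has to come off, but nobody knows whether its quick thread is right- or left-handed: grip its knob, find out by trying which way it gives, turn it that way until it is free, and lift it straight off. Finish while still holding the cap in the gripper, upright and about 10 cm above where it sat; leave the blue cap as it is and do not disturb the mug or the shot glass.

Things in the scene. Friction and masses are not known exactly. Their poses are not given: they have to be found in the camera images.
- red_cap: the cap to remove: red plastic, 66 mm across, 55 mm high, 0.17 to 0.29 kg, loose on one of the two necks (which one differs), its underside 53 mm above the counter. Origin: centre of its underside; z up along the thread axis; x towards the white pointer rib on its disc. Skirt and disc fill z = 0 to 21 mm; above stands the knob
- red_knob (a point): middle of the red cap's knob, 38 mm above the cap's origin; axes as the cap's. The knob is a round upright stub 32 mm across and 34 mm high, from 21 to 55 mm above the cap's underside: grip it across, from above, in any direction. When the cap is stopped, the knob slips in the fingers
- red_thread (a point): on the red cap's axis at its underside. Quick thread with three hidden lugs, either hand, differing from start to start: the wrong way it stops hard after about 4 degrees; the right way it turns easily, comes free at about 45, stops hard at about 65; 55 degrees (0.96 rad) is best for lifting. Before that it lifts only 2 mm
- blue_cap: the same cap in blue, on the other neck; same axes. Its thread has the other hand than the red one's. Leave it seated and unturned
- dosing_block: grey block 90 x 240 mm, 50 mm high, fixed on the counter, on a steel foot 110 x 260 mm. Origin: centre of its underside; y along its length, z up. Two necks stand on it at y = +70 and -70 mm, 36 mm across, 68 mm high above the counter, hidden under the caps. At the start both pointer ribs point along the block's x, within about 2 degrees
- mug: cream mug 64 x 91 x 50 mm, upside down on the counter to the left of the block; origin at the centre of its underside. Bystander
- shot_glass: small clear glass, 48 mm across, 61 mm high, on the counter to the right of the block; origin at the centre of its underside. Bystander
- spray_head (a point): middle of the black hand spray of the pre-rinse tap: a fixed upright obstacle about 50 mm across, hanging from 180 to 380 mm above the counter, left of the block; its tap and riser stand behind it, up to the wall. Go round it on the robot's side, within 0.45 m of the base axis
Not all that is in view belongs to the job. Of the things that look like the red_cap, the smaller one is meant.

How it is judged (in metres and radians):
On the way:
1. the red cap is turned by more than 35 degrees while still on its neck (angle between the x axis of red_cap and the x axis of dosing_block, either way round above 0.61 rad and height (world z) of red_cap below 0.06 m), for 0.05 s.
At the end, for the whole second after the job is handed in: The red cap is in the gripper's fingers, 70 to 200 mm above where it sat (origin 123 to 253 mm above the counter), at rest, within 17 degrees of upright, touching neither the block nor the blue cap; the blue cap is within 8 mm and 17 degrees of its seat (height (world z) of red_cap between 0.123 and 0.253 m and angle between red_cap's own z axis and vertical below 0.3 rad and linear speed of red_cap below 0.03 m/s and contact force between red_cap and the fingers above 2 N and contact force between red_cap and dosing_block below 0.1 N and contact force between red_cap and blue_cap below 0.1 N and distance of blue_cap from where it was at the start of the episode below 0.008 m and angle between the x axis of blue_cap and the x axis of dosing_block, either way round below 0.3 rad); the arm keeps its last pose, push and grip.
It fails at once if the blue cap is turned more than 17 degrees or lifted or shifted 8 mm (distance of blue_cap from where it was at the start of the episode above 0.008 m or angle between the x axis of blue_cap and the x axis of dosing_block, either way round above 0.3 rad).
It fails at once if the mug or the shot glass is pushed more than 40 mm or tipped over (distance of any of mug, shot_glass from where it was at the start of the episode above 0.04 m or angle between any of mug, shot_glass's own z axis and vertical above 0.7 rad).
It also fails if it takes over 45 s, if anything falls off the work surface, if the arm or the gripper's body presses on something with over 40 N, if the wrist force passes 120 N, or if a joint passes its speed limit or range.

## Working session

There is one attempt and no reset: what is moved stays moved. The work goes in short steps, Python scripts to look and compute and a shell command to move; the robot and the scene stay as the last step left them, time stands still between calls to the robot, and variables do not carry over. Pictures are saved under pics/ and viewed, at most 10 in all, crops included, and the job is handed in when it is done.

```bash
mkdir -p pics
cat > h.py <<'E'
import numpy as np, cv2
from bench import status, cams, finder
def snap(c):
    K=cams.camera_info(c); im,d=cams.read_camera(c)
    return im,d,np.array(K["camera_matrix"]),np.array(K["T"])
def pts(d,K,T,mask):
    v,u=np.nonzero(mask&(d>0)); z=d[v,u]
    P=np.c_[(u-K[0,2])*z/K[0,0],(v-K[1,2])*z/K[1,1],z]
    return P@T[:3,:3].T+T[:3,3],u,v
def save(n,im): cv2.imwrite("pics/"+n,im[:,:,::-1])
E
python3 - <<'E'
from h import *
print(status.sense())
for c in("top","side"):
    im,d,K,T=snap(c); save(c+"0.png",im)
    np.savez(c+"0.npz",im=im,d=d,K=K,T=T)
    for n in("red_cap","blue_cap","dosing_block","mug","shot_glass","spray_head"):
        for r in finder.trace(c,n):
            P,u,v=pts(d,K,T,r["mask"])
            print(c,n,round(r["confidence"],2),np.round(r["xy"]),len(P),np.round(np.median(P,0),3) if len(P) else "", np.round(np.percentile(P,[2,98],axis=0),3).tolist() if len(P) else "")
E
```

```text
{'clock': 0.0, 'joint_positions': array([ 6.14696407e+01,  1.40821653e+01,  8.93239377e+01, -1.12951653e-03,
        7.67012685e+01, -9.97565876e+00]), 'dq': array([ 0.02497773,  0.01432829, -0.04675587, -0.00226828, -0.01399943,
       -0.04063902]), 'tau': array([-7.03496407e-04, -4.15837133e+01, -3.14602697e+01,  6.83941576e-02,
        3.32481007e-02, -1.22844526e-04]), 'tool_pos': array([0.20655278, 0.61568153, 0.2043763 ]), 'tool_rot': array([-1.79894061e+02, -1.75178088e-02,  1.61445544e+02]), 'force': array([ 0.07533211, -0.9439189 ,  0.17584087]), 'moment': array([-0.04862622,  0.02081267,  0.09159512]), 'finger_force': 0.0, 'width': 0.0941412558519988}
top red_cap 0.89 [324. 234.] 681 [0.35  0.049 0.028] [[0.31, 0.01, 0.022], [0.393, 0.09, 0.077]]
top red_cap 0.72 [339. 188.] 380 [0.504 0.01  0.074] [[0.477, -0.019, 0.059], [0.537, 0.04, 0.11]]
top blue_cap 0.77 [382. 185.] 421 [ 0.51  -0.125  0.074] [[0.484, -0.158, 0.049], [0.544, -0.096, 0.109]]
top dosing_block 0.8 [360. 194.] 2009 [ 0.492 -0.057  0.047] [[0.457, -0.182, 0.001], [0.567, 0.065, 0.054]]
top mug 0.84 [278. 177.] 342 [0.534 0.205 0.038] [[0.507, 0.182, 0.004], [0.585, 0.232, 0.051]]
top mug 0.47 [380. 184.] 410 [ 0.51  -0.125  0.074] [[0.484, -0.158, 0.051], [0.546, -0.096, 0.109]]
top shot_glass 0.69 [447. 175.] 253 [ 0.559 -0.331  0.03 ] [[0.532, -0.348, -0.003], [0.589, -0.304, 0.061]]Traceback (most recent call last):
  File "<stdin>", line 7, in <module>
ValueError: it knows: blue_cap, dosing_block, mug, red_cap, red_knob, red_thread, shot_glass
```

Run:
```python
from h import *
im,d,K,T=snap("side"); np.savez("side0.npz",im=im,d=d,K=K,T=T)
for n in("red_cap","red_knob","blue_cap","mug","shot_glass"):
    for r in finder.trace("side",n):
        P,u,v=pts(d,K,T,r["mask"])
        print(n,round(r["confidence"],2),np.round(r["xy"]),len(P),np.round(np.median(P,0),3),np.round(np.percentile(P,[2,98],axis=0),3).tolist())
t=np.load("top0.npz")["im"]
print(T[:3,3], np.load("top0.npz")["T"][:3,3])
both=np.vstack([cv2.resize(t,(480,300)),cv2.resize(im,(480,300))]); save("both.png",both)
save("crop.png",cv2.resize(t[130:280,220:480],(780,450),interpolation=cv2.INTER_CUBIC))
```

```text
red_cap 0.97 [298. 258.] 637 [0.337 0.04  0.029] [[0.305, 0.002, 0.003], [0.383, 0.087, 0.078]]
red_cap 0.52 [328. 215.] 352 [0.497 0.004 0.074] [[0.476, -0.024, 0.037], [0.57, 0.043, 0.11]]
red_knob 0.84 [296. 262.] 658 [0.337 0.04  0.029] [[0.305, 0.002, 0.002], [0.389, 0.087, 0.078]]
red_knob 0.64 [324. 219.] 322 [0.496 0.002 0.075] [[0.475, -0.024, 0.055], [0.527, 0.036, 0.11]]
blue_cap 0.79 [365. 227.] 351 [ 0.503 -0.134  0.075] [[0.482, -0.164, 0.05], [0.538, -0.103, 0.111]]
mug 0.58 [346. 235.] 1867 [ 0.475 -0.069  0.044] [[0.455, -0.189, -0.001], [0.555, 0.055, 0.056]]
mug 0.53 [273. 200.] 326 [0.526 0.199 0.033] [[0.505, 0.178, -0.003], [0.59, 0.228, 0.052]]
shot_glass 0.5 [424. 238.] 102 [ 0.562 -0.321  0.04 ] [[0.53, -0.329, 0.011], [0.574, -0.31, 0.062]]
shot_glass 0.47 [326. 217.] 308 [0.496 0.004 0.075] [[0.475, -0.022, 0.057], [0.527, 0.036, 0.11]]
[-0.42395206 -0.28765634  1.43082741] [0.28003514 0.00416433 1.22494328]
```

View pics/both.png

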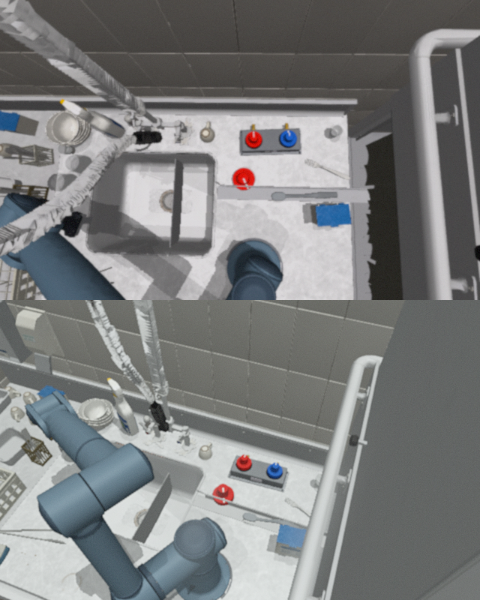

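View pics/crop.png

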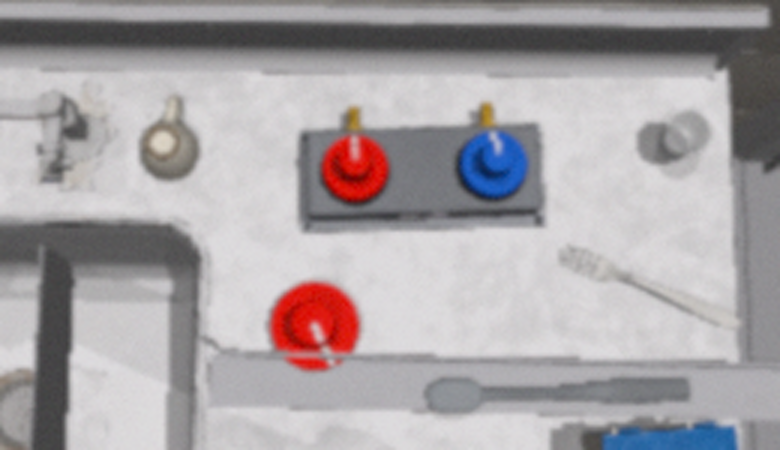

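The two red candidates in the top image are (324,234), which stands on the counter and is about 80 mm across, and (339,188), which sits on the block and is about 66 mm across. The smaller one on the block is meant: its underside is at about 53 mm and its knob top at about 108 mm, and the enlarged crop confirms it. Blue is at (382,185), and both ribs point along +x. Next I measure it exactly and map the obstacles.

Run:
```python
from h import *
F={}
for c in("top","side"):
    z=np.load(c+"0.npz"); im,d,K,T=[z[k] for k in("im","d","K","T")]
    P,u,v=pts(d,K,T,d>0); F[c]=P
    col=im[v,u].astype(int)
    for n,a,b,cx,cy in(("red",0,2,.507,.008),("blue",2,0,.513,-.128)):
        m=(col[:,a]>col[:,b]+50)&(np.hypot(P[:,0]-cx,P[:,1]-cy)<.045)
        Q=P[m]; k=Q[Q[:,2]>.1]
        (x,y),r=cv2.minEnclosingCircle(k[:,:2].astype(np.float32))
        D=Q[(Q[:,2]>.066)&(Q[:,2]<.082)]
        (X,Y),R=cv2.minEnclosingCircle(D[:,:2].astype(np.float32))
        print(c,n,"knob",len(k),np.round([x,y,r,np.median(k[:,2])],4),np.round(k[:,:2].mean(0),4),"disc",len(D),np.round([X,Y,R,np.median(D[:,2])],4))
    # block top
    m=(P[:,2]>.044)&(P[:,2]<.056)&(abs(P[:,0]-.51)<.075)&(abs(P[:,1]+.06)<.15)&(col.max(1)-col.min(1)<30)
    print(c,"block",cv2.minAreaRect(P[m][:,:2].astype(np.float32)))
# obstacles: max height map, both views
P=np.vstack(list(F.values())); 
xs=np.arange(.0,.75,.05); ys=np.arange(.8,-.4,-.05)
print("rows y, cols x", np.round(xs,2))
for y in ys:
    print("%5.2f "%y," ".join("%4d"%(1000*P[m][:,2].max()) if (m:=(abs(P[:,0]-x)<.025)&(abs(P[:,1]-y)<.025)).any() else "   ." for x in xs))
```

```text
top red knob 93 [0.5094 0.011  0.0166 0.107 ] [0.5083 0.011 ] disc 265 [0.5082 0.0111 0.0337 0.0727]
top blue knob 93 [ 0.5157 -0.129   0.0164  0.1065] [ 0.5144 -0.128 ] disc 260 [ 0.5153 -0.1285  0.0333  0.0729]
top block ((0.5116714239120483, -0.05877193808555603), (0.0903814285993576, 0.23857462406158447), 2.754965305328369)
side red knob 69 [0.5056 0.0098 0.0188 0.106 ] [0.5044 0.0067] disc 186 [0.505  0.006  0.0351 0.0732]
side blue knob 66 [ 0.513  -0.1338  0.0174  0.1069] [ 0.5116 -0.1332] disc 192 [ 0.5123 -0.1324  0.0351  0.0734]
side block ((0.5092511177062988, -0.06292539834976196), (0.09448187053203583, 0.23955537378787994), 2.622997283935547)
rows y, cols x [0.   0.05 0.1  0.15 0.2  0.25 0.3  0.35 0.4  0.45 0.5  0.55 0.6  0.65
 0.7 ]
 0.80     8    5    5    8    8    6   98   96   87   98  102  101  103  597    .
 0.75     9    3    4    8    9    8   93   95   95   97  101   97   99  606    .
 0.70     5   13    7    8  328  343    6   91   95   86  100  100  277  611    .
 0.65     6    8  -99  531  525  517  491 -139 -116    9    6  284  284  628    .
 0.60    39    
[... 1006 characters left out ...]
  40   76   30   75  112  101   37  766    .
-0.05   361  359  332    7    8   33   42   30    8   53   75   60   10  776    .
-0.10   308  317    7    9    8   40   41   29    9   54  109  109   34  787    .
-0.15     8    7    8    9    9   37   47    6    9   54  114  111  159  799    .
-0.20     6    9    9    7    9  117   65   30    9   53   57   57   11  810    .
-0.25     6    8    7    6  121  121   66   29   18    8    8    6    7  821    .
-0.30   683  683  681  682  680  680  679  679  680  678  678  678  674  832    .
-0.35   683  683  692  698  751  698  697  697  697  698  698  697  678  841    .
-0.40  1226 1198 1169 1142 1113 1085 1055 1029  999  972  939  915  677  848    .
```

Run:
```python
from h import *
for c in("top","side"):
    z=np.load(c+"0.npz"); im,d,K,T=[z[k] for k in("im","d","K","T")]
    P,u,v=pts(d,K,T,d>0); col=im[v,u]
    for zz in np.arange(.2,1.2,.08):
        m=(abs(P[:,2]-zz)<.04)&(P[:,1]>.15)&(P[:,1]<.5)&(P[:,0]>-.1)&(P[:,0]<.62)&(np.ptp(col.astype(int),axis=1)<14)
        if m.any(): print(c,"z%.2f"%zz,m.sum(),np.round(np.percentile(P[m][:,:2],[3,50,97],axis=0),2).tolist(),"px",np.median(u[m]),np.median(v[m]))
s=np.load("side0.npz")["im"]; save("s_crop.png",cv2.resize(s[0:260,60:360],(692,600)))
```

```text
top z0.20 293 [[0.47, 0.28], [0.5, 0.37], [0.57, 0.39]] px 208.0 176.0
top z0.28 274 [[0.43, 0.35], [0.47, 0.35], [0.56, 0.39]] px 198.0 183.0
top z0.36 852 [[0.42, 0.35], [0.51, 0.36], [0.57, 0.4]] px 184.0 155.0
top z0.44 723 [[0.41, 0.35], [0.53, 0.37], [0.57, 0.41]] px 169.0 139.0
top z0.52 1320 [[0.13, 0.33], [0.53, 0.36], [0.57, 0.48]] px 151.0 130.0
top z0.60 1651 [[0.08, 0.3], [0.53, 0.36], [0.56, 0.41]] px 133.0 115.0
top z0.68 2340 [[0.29, 0.3], [0.53, 0.36], [0.56, 0.4]] px 107.0 91.0
top z0.76 3412 [[0.25, 0.28], [0.53, 0.36], [0.56, 0.41]] px 75.0 68.0
top z0.84 4468 [[0.22, 0.28], [0.26, 0.31], [0.56, 0.39]] px 35.0 275.0
top z0.92 781 [[0.21, 0.27], [0.22, 0.27], [0.23, 0.3]] px 11.0 322.0
side z0.20 312 [[0.46, 0.28], [0.49, 0.37], [0.56, 0.48]] px 221.0 166.0
side z0.28 367 [[0.42, 0.35], [0.46, 0.36], [0.56, 0.39]] px 214.0 155.0
side z0.36 645 [[0.41, 0.35], [0.51, 0.36], [0.57, 0.4]] px 210.0 126.0
side z0.44 577 [[0.4, 0.34], [0.53, 0.36], [0.56, 0.4]] px 206.0 103.0
side z0.52 684 [[0.36, 0.33], [0.53, 0.36], [0.56, 0.41]] px 200.0 81.0
side z0.60 848 [[-0.01, 0.31], [0.53, 0.36], [0.56, 0.41]] px 193.0 58.0
side z0.68 993 [[0.27, 0.3], [0.53, 0.36], [0.56, 0.4]] px 189.0 31.0
side z0.76 693 [[0.24, 0.28], [0.27, 0.3], [0.55, 0.4]] px 163.0 67.0
side z0.84 609 [[0.21, 0.27], [0.23, 0.28], [0.25, 0.3]] px 146.0 48.0
side z0.92 673 [[0.2, 0.27], [0.21, 0.28], [0.22, 0.29]] px 130.0 18.0
side z1.00 9 [[0.19, 0.27], [0.19, 0.27], [0.2, 0.28]] px 119.0 0.0
```

View pics/s_crop.png

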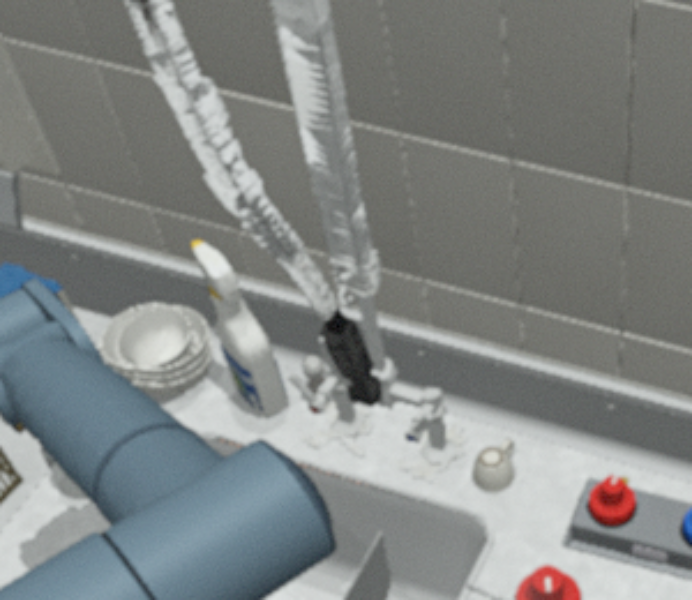

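The tap's hose also leans towards the robot (at z 0.6, r is about 0.45). I'll therefore pull in low first (r about 0.39, z about 0.13), then swing round.

```bash
python3 -m inch '-8 -33 9 -4; -17 -66 18 -8; -25 -100 26 -12; -34 -133 35 -16; -42 -166 44 -20; -50 -199 53 -24; -59 -232 62 -28; -67 -266 70 -30; -67 -266 70 -30; -67 -266 70 -30' 0
```

```text
clock: 1.6
tool_pos: [0.186, 0.3429, 0.1359]
tool_rot: [179.9, 0.1, -168.6]
force: [0.1, -0.3, 0.5]
width: 0.0937
finger_force: 0.0
```

```bash
python3 -m inch '-25 -31 0 0; -49 -62 0 0; -74 -94 0 0; -98 -125 0 0; -104 -162 0 0; -110 -199 0 0; -116 -236 0 0; -122 -273 0 0; -122 -273 0 0; -122 -273 0 0'
```

```text
clock: 2.6
tool_pos: [0.3607, 0.0994, 0.1363]
tool_rot: [180.0, 0.1, -168.6]
force: [-0.4, 0.9, -0.4]
width: 0.0942
finger_force: 0.0
```

```bash
python3 -m inch '-25 -24 -15 0; -50 -47 -30 0; -76 -71 -45 0; -101 -94 -60 0; -126 -118 -60 0; -126 -118 -60 0; -126 -118 -60 0; -126 -118 -60 0'
python3 - <<'E'
from h import *
s=status.sense(); print(s["tool_pos"],s["tool_rot"],s["joint_positions"])
im,d,K,T=snap("wrist"); save("w1.png",im)
P,u,v=pts(d,K,T,d>0); col=im[v,u].astype(int)
m=(col[:,0]>col[:,2]+50)&(np.hypot(P[:,0]-.507,P[:,1]-.009)<.05); Q=P[m]
k=Q[Q[:,2]>.1]; print(len(Q),len(k))
if len(k): print(cv2.minEnclosingCircle(k[:,:2].astype(np.float32)),k.mean(0),np.median(k[:,2]))
D=Q[(Q[:,2]>.066)&(Q[:,2]<.082)]
if len(D): print(cv2.minEnclosingCircle(D[:,:2].astype(np.float32)))
E
```

```text
clock: 3.4
tool_pos: [0.5056, 0.0104, 0.195]
tool_rot: [180.0, -0.1, -168.4]
force: [-1.0, 1.2, -0.7]
width: 0.094
finger_force: 0.0
[0.50557808 0.01043355 0.19495986] [ 1.79961346e+02 -5.87730914e-02 -1.68425636e+02] [-1.16905292e+01 -5.02097530e+00  1.10617896e+02  1.27625451e-02
  7.44723419e+01 -1.13268297e+02]
4167 1147
((0.5046327710151672, -0.007048005238175392), 0.03395611047744751) [0.50812002 0.00961201 0.10747709] 0.10759861121422709
((0.5098881721496582, 0.009939945302903652), 0.033860061317682266)
```

View pics/w1.png

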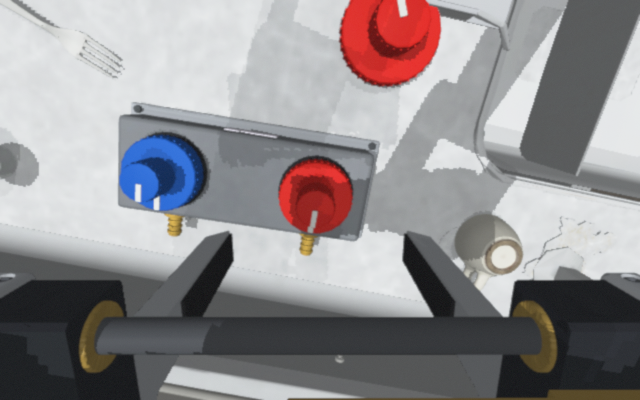

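Wrist view: the red cap is at (315,195) with its rib towards (312,222), i.e. along +x. Its knob centre is (0.508, 0.0095) and the top is at 107.5 mm, in agreement with the top view. Blue is at (160,170). Next I descend and grip.

```bash
python3 -m inch '-2 -1 0 8; -2 -1 0 16; -2 -1 0 24; -2 -1 0 32; -2 -1 20 40; -2 -1 50 48; -2 -1 80 50; -2 -1 100 50; -2 -1 112 50; -2 -1 112 50; -2 -1 112 50' 0 && python3 -m inch '0 0 0 0; 0 0 0 0; 0 0 0 0; 0 0 0 0; 0 0 0 0; 0 0 0 0; 0 0 0 0; 0 0 0 0; 0 0 0 0; 0 0 0 0' 1
```

```text
clock: 4.55
tool_pos: [0.5089, 0.0084, 0.0843]
tool_rot: [180.0, 0.1, 141.5]
force: [0.1, 0.2, 0.0]
width: 0.0939
finger_force: 0.0
clock: 5.55
tool_pos: [0.5086, 0.0082, 0.0834]
tool_rot: [180.0, 0.0, 141.4]
force: [0.6, 1.1, -0.1]
width: 0.0314
finger_force: 30.0
```

Gripped with little side load. I'll try a small turn one way.

```bash
python3 -m inch '0 0 0 2; 0 0 0 4; 0 0 0 6; 0 0 0 8; 0 0 0 10; 0 0 0 12; 0 0 0 12'
python3 - <<'E'
from h import *
s=status.sense(); print(s["moment"],s["force"],s["tool_rot"])
E
```

```text
clock: 6.25
tool_pos: [0.5078, 0.0102, 0.0836]
tool_rot: [180.0, -0.3, 129.5]
force: [-2.9, 7.4, 4.6]
width: 0.0317
finger_force: 30.0
[1.59007133 0.50010165 0.43705633] [-2.90855742  7.36544205  4.63400122] [179.95180166  -0.25723722 129.48986503]
```

```bash
python3 -m inch '0 0 0 -4; 0 0 0 -8; 0 0 0 -12; 0 0 0 -16; 0 0 0 -20; 0 0 0 -24; 0 0 0 -24'
python3 - <<'E'
from h import *
s=status.sense(); print(s["moment"],s["force"],s["tool_rot"])
for c in("wrist","top"):
    im,d,K,T=snap(c)
    P,u,v=pts(d,K,T,d>0); col=im[v,u].astype(int)
    r=np.hypot(P[:,0]-.508,P[:,1]-.0095)
    m=(r<.035)&(r>.018)&(P[:,2]>.065)&(P[:,2]<.085)&(col.min(1)>130)
    print(c,m.sum(),np.degrees(np.arctan2(*(P[m][:,:2].mean(0)-[.508,.0095])[::-1])) if m.any() else "")
    if c=="wrist": save("w2.png",cv2.resize(im[120:320,160:480],(640,400)))
E
```

```text
clock: 6.95
tool_pos: [0.508, 0.0082, 0.0835]
tool_rot: [-180.0, -0.1, 153.5]
force: [-2.3, 0.4, 3.0]
width: 0.0314
finger_force: 30.0
[-0.0685934   0.60870405  0.05808268] [-2.29737773  0.44469196  3.01781469] [-1.79953885e+02 -7.95733966e-02  1.53456115e+02]
wrist 2 -1.112121528043762
top 0
```

View pics/w2.png

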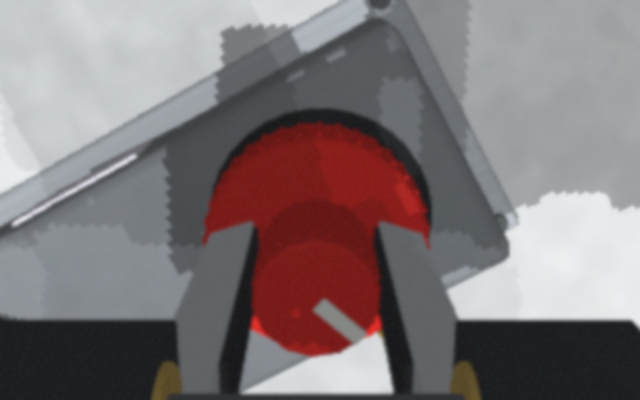

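The line on the knob, at about (340,320) in the crop, has moved roughly 20° off the block's x axis. The -turn way also ran with almost no moment, against 0.44 N m the other way. So it gives with -turn. I'll measure the angle properly and go on.

```bash
cat > ang.py <<'E'
from h import *
s=status.sense()
im,d,K,T=snap("wrist")
P,u,v=pts(d,K,T,d>0); col=im[v,u].astype(int)
c=s["tool_pos"][:2]
r=np.hypot(P[:,0]-c[0],P[:,1]-c[1])
top=r<.022
top&=(P[:,2]>s["tool_pos"][2]+.015)
m=top&(np.ptp(col,axis=1)<35)&(r<.0165)
Q=P[m]; print(m.sum(),Q.mean(0) if m.any() else "")
if m.sum()>5:
    w,V=np.linalg.eigh(np.cov(Q[:,:2].T)); a=V[:,1]; a*=np.sign(a@(Q[:,:2].mean(0)-c))
    print("line dir",np.degrees(np.arctan2(a[1],a[0])),"centre dir",np.degrees(np.arctan2(*(Q[:,:2].mean(0)-c)[::-1])))
print(s["tool_pos"],s["tool_rot"],s["force"],s["moment"])
E
python3 ang.py; python3 -m inch '0 0 0 -4; 0 0 0 -8; 0 0 0 -12; 0 0 0 -16; 0 0 0 -20; 0 0 0 -24; 0 0 0 -24'; python3 ang.py
```

```text
884 [ 0.50451442 -0.00123639  0.13874225]
line dir -139.75633544196495 centre dir -110.38949740643524
[0.50800131 0.00814483 0.08350435] [-1.79954538e+02 -7.63527048e-02  1.53383750e+02] [-3.5161204  -0.25567869  3.94583837] [0.03372248 0.77881923 0.03809176]
clock: 7.8
tool_pos: [0.5086, 0.0081, 0.0835]
tool_rot: [-180.0, 0.0, 177.4]
force: [-2.8, -0.9, 3.2]
width: 0.0321
finger_force: 30.0
742 [5.09718460e-01 3.86366605e-04 1.30873510e-01]
line dir -110.20441248506849 centre dir -81.58495917682137
[0.50858426 0.00805324 0.08351734] [-1.79988349e+02  8.59923119e-03  1.77397607e+02] [-2.79326446 -0.91354134  3.20984061] [-0.05558223  0.43592868  0.04738527]
```

```bash
sed -i 's/^m=top.*/m=top\&(P[:,2]<s["tool_pos"][2]+.029)\&(np.ptp(col,axis=1)<40)\&(col.min(1)>90)\&(r<.0145)/' ang.py; python3 ang.py
```

```text
174 [0.51585438 0.0132334  0.10838555]
line dir 46.75670039375374 centre dir 35.45096774659571
[0.50859013 0.00806123 0.08351363] [-1.79985659e+02  9.49382071e-03  1.77344758e+02] [-1.70342215  0.23477893  2.2177244 ] [-0.05745223  0.43700679  0.01630171]
```

The cap is now at about 44° to the block. I'll turn 11° more, then lift a little and check.

```bash
python3 -m inch '0 0 0 -4; 0 0 0 -8; 0 0 0 -11; 0 0 0 -11; 0 0 0 -11'; python3 ang.py; python3 -m inch '0 0 -3 0; 0 0 -6 0; 0 0 -9 0; 0 0 -12 0; 0 0 -12 0; 0 0 -12 0'; python3 ang.py
```

```text
clock: 8.4
tool_pos: [0.5087, 0.008, 0.0835]
tool_rot: [-180.0, 0.0, -171.7]
force: [-1.4, 0.1, 1.6]
width: 0.0314
finger_force: 30.0
176 [0.51511485 0.01443406 0.10834247]
line dir 57.20481750106625 centre dir 45.06581700206392
[0.50873556 0.0080401  0.0835224 ] [-1.79982383e+02  2.90031899e-02 -1.71661041e+02] [-1.4156652   0.13884001  1.5674343 ] [-0.09090811  0.29109782 -0.00746729]
clock: 9.05
tool_pos: [0.5085, 0.0082, 0.0955]
tool_rot: [-180.0, 0.0, -171.6]
force: [0.8, -0.4, -2.1]
width: 0.0314
finger_force: 30.0
176 [0.51485619 0.01455816 0.12035976]
line dir 57.2944302273334 centre dir 45.28828643896025
[0.5085317  0.0081697  0.09548668] [-1.79999011e+02  8.67334502e-03 -1.71556948e+02] [ 0.75312051 -0.43160582 -2.11972041] [0.02720124 0.01843076 0.01485273]
```

It's free: the knob top rose 12 mm with the tool and the force is about the cap's weight. I'll lift it the rest of the way.

```bash
python3 -m inch '0 0 -8 0; 0 0 -20 0; 0 0 -34 0; 0 0 -48 0; 0 0 -62 0; 0 0 -76 0; 0 0 -86 0; 0 0 -90 0; 0 0 -90 0; 0 0 -90 0; 0 0 -90 0; 0 0 -90 0'; python3 ang.py
python3 - <<'E'
from h import *
im,d,K,T=snap("side"); save("s2.png",cv2.resize(im[150:290,240:440],(800,560)))
P,u,v=pts(d,K,T,d>0); col=im[v,u].astype(int)
for n,a,b,cx,cy in(("red",0,2,.507,.008),("blue",2,0,.513,-.128)):
    m=(col[:,a]>col[:,b]+50)&(np.hypot(P[:,0]-cx,P[:,1]-cy)<.045); print(n,m.sum(),np.percentile(P[m],[2,50,98],axis=0).round(3).tolist())
E
```

```text
clock: 10.3
tool_pos: [0.5081, 0.0082, 0.1847]
tool_rot: [180.0, -0.1, -171.6]
force: [-0.1, -0.9, -1.4]
width: 0.0317
finger_force: 30.0
173 [0.51448335 0.01458964 0.20957693]
line dir 56.93199012787419 centre dir 45.011238393829515
[0.50811249 0.00821628 0.18474592] [ 1.79973067e+02 -7.48958988e-02 -1.71557502e+02] [-0.10471963 -0.87666897 -1.36469319] [ 0.05574934  0.00566855 -0.00713107]
red 250 [[0.477, -0.023, 0.162], [0.496, 0.001, 0.177], [0.519, 0.028, 0.212]]
blue 327 [[0.481, -0.164, 0.056], [0.504, -0.136, 0.074], [0.536, -0.103, 0.11]]
```

View pics/s2.png

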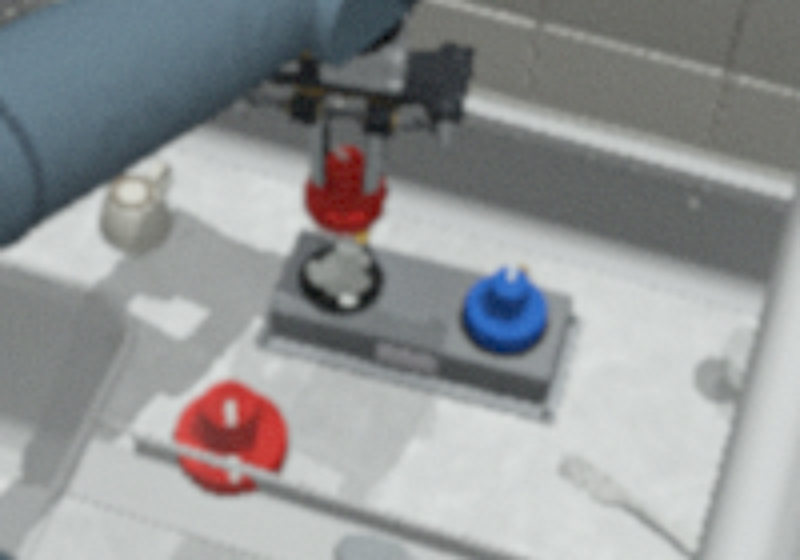

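The side crop shows the red cap held upright at (345,190), above its bare neck at (340,275). Blue is still seated at (505,310), and the mug and the glass haven't been touched.

```bash
python3 -c "
from bench import sign_off; print(sign_off())"
```

```text
the job is handed in; nothing more can be done
None
```

The red cap came free turning counter-clockwise seen from above; I turned it about 55°, lifted it straight off, and handed in with it held upright about 10 cm above its seat, the blue cap, mug and shot glass undisturbed.

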